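# Restart the wine cellar's climate unit after a filter change

### The arm

A 6-joint arm with a two-finger parallel gripper is mounted at the origin on the work surface. World frame = base frame: x ahead of the robot, y to its left, z up, the work surface at z = 0. Lengths are in m, angles in rad, forces in N, time in s.
With the tool pointing down it reaches from about 0.3 to 0.95 m from the base axis. Payload 3.1 kg.
Tool frame: the origin (TCP) lies at the very end of the fingers, on their centre line; the grasp point (between the pads) lies 19 mm behind it; y points along the fingers, x is the direction in which the jaws open and shut, and the axes are right-handed (so a half turn about y gives the same grasp; the last joint's range is limited). The gripper opens to 85 mm and grips with 20 to 120 N. Pads are 22 mm wide; open, the fingers measure 114 mm over their backs; the gripper's body (76 mm by 85 mm) begins 54 mm behind the grasp point. The pads swing forward as they close: fully open they stand 13 mm farther back than shut.
Start: joints at [1.044, 0.308, 1.634, -0, 1.2, -0.07], TCP at [0.276, 0.561, 0.231] pointing down, gripper open.
Joint ranges: [-3.06, 3.06], [-0.79, 1.96], [0.05, 2.63], [-1.19, 4.34], [0.05, 2.64], [-2.94, 2.94]. Speed limits (rad/s): [2.79, 2.79, 3.14, 3.14, 3.14, 3.14].

### API

Orientations are given as a rotation vector (axis times angle).
In Python, from workcell import * gives the robot as it stands.
- The arm moves only by the shell command python3 -m handwheel 'ROWS' [FORCE]. ROWS is JSON, a list of rows, each an object of numbers: "wx", "wy", "wz": the turn, a rotation vector about the tool's x, y, z in degrees; "tx", "ty", "tz": the shift along the tool's x, y, z in units of 25 mm (1.0 is 25 mm); "grip": the opening, from 0 (shut) to 1 (fully open). A call has 1 to 12 rows; each row is the pose to reach, as a shift and turn from the pose commanded when the call began, along the tool's axes at that moment; what a row does not reach only later rows make up. A row lasts 1/8 s, in which the tool goes at most 62.5 mm and 10.7 degrees, less where a joint would pass 70% of its speed; a pose out of reach is approached as far as the arm can. A call with a gripper value outside its range is refused whole. The fingers move at their own pace and stop on an object; FORCE is the grip in N (left out, the last holds). Time passes only in rows, so rows that repeat a pose let the fingers close. It gives the time, the measured TCP pose, the force and the opening at its end, in the units of the state.
- get_obs(): the state, without advancing time (a new reading comes with each control period).
- get_image(name): name is "scene" or "top" or "wrist"; returns the picture (480x640x3 uint8, red, green, blue); there is no depth.
- get_calibration(name): a dict with "mtx" (3x3 intrinsics, pixels), "k1" (the pictures are not rectified: a ray, as slopes to the right and down, at radius r is drawn at 1 + k1 r^2 times it, then the intrinsics apply), "pose" (4x4, takes a point from camera to world coordinates); the wrist camera has in their place "T_tool_cam" (4x4, takes a point from camera to tool coordinates, whose origin is the TCP and whose axes are the tool frame's). Camera axes: x right, y down, z forward; pixel columns grow to the right and rows downward; lengths in m; the calibration is good to about 2 mm. A picture is of the moment at which its call begins: read the wrist's pose just before it. get_calibration takes no time and is no camera call.
- finish_job(): hands the job in, once; it reports no verdict.
Trained networks look in the newest picture that a camera, given by its name, has taken for a name from the list of things; names that differ only in an ending like _2 or _b are one class to them, and where a whole thing is asked for, a point or a joint stands for the part that bears it (a point fixed in the world has none). Each returns a list of dicts, best first, with "score" (0 to 1); they miss things now and then, are a little off and sometimes report something else, mostly with a low value. They report only what shows in the picture. A call takes as long as a camera call.
- spot_in(camera, label): "location" ([x, y, z] in m, in the coordinates of the camera as it stood for that picture, good to about 4 mm: the middle of the surface that is visible of it).
- outline_of(camera, label): "mask" (480x640 bool, what is visible of it).
- pinpoint(camera, label): "location" ([x, y, z] in m, in the coordinates of the camera as it stood for that picture, good to about 4 mm: a listed point, or the origin of a listed thing).
The state is a dict: "time_s": time; "q": joint angles; "qvel": joint speeds; "tau": joint torques, N m; "position": TCP position; "orientation": TCP orientation; "force": force on the tool from outside, world axes, zero at the start; "ft_torque": the same for the moment, N m; "width": opening from 0.0 (shut) to 1.0 (fully open).
Only numpy, scipy, OpenCV 4.12 (cv2) and the standard library are available. Lean on these libraries where they do the work, as an engineer would, in place of code of your own. Each camera call takes 0.05 s, during which the arm holds its last target.

### The job

The filter of the cellar's climate unit has just been changed: start the unit again with the tips of your closed fingers; nothing needs to be gripped. First push the filter hatch that stands ajar fully shut, then press down the raised end of the rocker switch so that it tips right over to its other side, and only then press the larger of the two round buttons fully in and let it spring back. Do not press the small round button, do not lift the hatch, and leave the bottle, the cup and the stopper where they stand.

Things in the scene. Friction and masses are not known exactly. Their poses are not given: they have to be found in the camera images.
- unit: White climate unit fixed on the table, 210 (x) by 400 (y) by 90 mm high. Origin: centre of its underside; at yaw 0 x points away from the robot, y left. Filter chamber and hatch: its left (+y) 138 mm. On the rest of the top, three grey plates 110 x 76 x 8 mm, centred at unit x -35, y +25, -60, -145 mm, same yaw: rocker, large button, small button, in any order.
- hatch_edge (a point): Point on the upper face of the white hatch plate (130 x 118 x 8 mm, grey 50 x 12 x 6 mm lip on its free edge), on its centre line, 110 mm from the hinge and 22 mm short of the plate's free front edge. Shut, the upper face is 91 mm above the table. Turns with the hatch: z is the plate's normal, -x points from hinge to free edge.
- hatch_hinge (a point): Point in the middle of the hatch's hinge line, fixed in the unit at unit (50, 131, 83) mm. The hinge line runs along unit y at the far (+x) side; the plate's underside lies at this height when shut. Axes as the unit's.
- hatch (a joint): Hatch angle in rad: 0 shut, grows as its front edge (towards the robot) rises, stop at 1.0. It starts ajar at 0.35 to 0.60. Stiff hinge (friction 0.22 N m, plate 150 g): it stays where it is left; a push down of about 2 N near its edge closes it.
- rocker_raised (a point): Point on top of the black rocker paddle (80 along x, 44 along y, 10 mm thick), 30 mm from its pivot towards the far (unit +x) end, raised at the start. Pivot along unit y, above its plate's centre, 112 mm above the table. Turns with the paddle; axes are the unit's at joint 0. About 123 mm above the table at the start, 110 mm once tipped over.
- rocker (a joint): Rocker angle in rad: 0 with the far end raised (off), 0.44 with the far end fully down (on). It starts at 0 to 0.05 and stays where it is left (friction 0.05 N m, about 2 to 5 N on the raised end).
- start_top (a point): Centre of the top of the large black round button, 44 mm diameter, in a collar of 58 mm diameter. The top is 116 mm above the table when out, 108 mm when fully in; the collar's rim is at 104 mm. Its axes are the unit's.
- start (a joint): Travel of the large button in m: 0 out, 0.008 fully in. Spring-loaded: 1.5 N to begin, 5 N fully in.
- drain_top (a point): Centre of the top of the small black round button, 22 mm diameter, in a collar of 34 mm diameter, same heights as the large one. It must not be pressed.
- drain (a joint): Travel of the small button in m: 0 out, 0.008 fully in. Same spring as the large one.
- bottle: Loose upright glass bottle, 62 mm diameter, 220 mm high, on the table beyond the unit's right (-y) end. Origin at the centre of its underside.
- cup: Loose white cup, 72 mm diameter, 85 mm high, on the table beyond the unit's left (+y) end. Origin at the centre of its underside.
- stopper: Loose cork stopper, 34 mm diameter, 36 mm high, standing on the unit's top behind the control plates, about unit x = 80 mm. Origin at the centre of its underside.

How it is judged:
By the outcome, as a careful person would: the job done as asked, in the order asked, and still so for the second after the job is handed in, with the robot touching nothing.
It also fails if it takes over 43 s, if anything falls off the work surface, if the arm or the gripper's body presses on something with over 40 N, if the wrist force passes 120 N, or if a joint passes its speed limit or range.

## Working session

There is one attempt and no reset: what is moved stays moved. The work goes in short steps, Python scripts to look and compute and a shell command to move; the robot and the scene stay as the last step left them, time stands still between calls to the robot, and variables do not carry over. Pictures are saved under pics/ and viewed, and the job is handed in when it is done.

```bash
mkdir -p pics; ls
cat > h.py <<'E'
from workcell import *
import numpy as np, cv2
from scipy.spatial.transform import Rotation as R
def toolT():
    o=get_obs();T=np.eye(4);T[:3,:3]=R.from_rotvec(o["orientation"]).as_matrix();T[:3,3]=o["position"];return T
def camT(n):
    c=get_calibration(n)
    return np.array(c["pose"]) if "pose" in c else toolT()@np.array(c["T_tool_cam"])
def proj(n,p,T):
    c=get_calibration(n);q=np.linalg.inv(T)@np.append(p,1);s=q[:2]/q[2];s=s*(1+c["k1"]*(s@s));m=np.array(c["mtx"]);return (m@np.append(s,1))[:2]
def save(n,f):
    T=camT(n);im=get_image(n);cv2.imwrite("pics/"+f,cv2.cvtColor(im,cv2.COLOR_RGB2BGR));return im,T
def pts(n,T,labels,fn=pinpoint):
    for l in labels:
        for d in fn(n,l)[:2]:
            p=(T@np.append(d["location"],1))[:3];print(n,l,round(d["score"],2),p.round(4),proj(n,p,T).round())
E
python3 - <<'E'
from h import *
o=get_obs();print(o)
print(toolT().round(3))
L=["unit","hatch_edge","hatch_hinge","rocker_raised","start_top","drain_top","bottle","cup","stopper"]
for n in ["top","scene"]:
    im,T=save(n,n+"0.png");pts(n,T,L)
    print(T.round(2))
E
```

```text
pics
{'time_s': 0.0, 'q': array([ 1.04427923e+00,  3.08962758e-01,  1.63517147e+00,  1.39987988e-05,
        1.19968830e+00, -6.96973196e-02]), 'qvel': array([-1.71734211e-03,  9.81546813e-05, -6.77344133e-04,  1.38258354e-03,
        4.17253043e-04, -4.63165996e-04]), 'tau': array([-6.47484285e-04, -4.15249014e+01, -2.76666874e+01, -1.68939005e-04,
        1.01329919e-02,  1.52504288e-05]), 'position': array([0.27529877, 0.56020504, 0.23008056]), 'orientation': array([-1.39239765, -0.86498019,  0.86822022]), 'force': array([ 0.52326013, -1.39476887,  0.36925036]), 'ft_torque': array([ 0.0281645 , -0.00215947,  0.02525307]), 'width': 0.9992622933644285}
[[ 0.441 -0.001 -0.897  0.275]
 [ 0.897 -0.002  0.441  0.56 ]
 [-0.002 -1.     0.     0.23 ]
 [ 0.     0.     0.     1.   ]]
top unit 0.78 [ 0.5187 -0.0464  0.001 ] [372. 285.]
top hatch_edge 0.63 [0.4678 0.0755 0.1432] [309. 312.]
top hatch_hinge 0.69 [0.5568 0.0824 0.0803] [307. 264.]
top rocker_raised 0.68 [ 0.5149 -0.029   0.122 ] [367. 287.]
top rocker_raised 0.5 [ 0.4999 -0.2033  0.117 ] [462. 297.]
top start_top 0.84 [ 0.5023 -
[... 433 characters left out ...]
9  0.0031] [268. 278.]
scene hatch_edge 0.92 [0.4693 0.0766 0.1429] [276. 187.]
scene rocker_raised 0.68 [ 0.5156 -0.0246  0.1218] [267. 229.]
scene start_top 0.57 [ 0.4964 -0.1966  0.1144] [201. 285.]
scene drain_top 0.52 [ 0.6124 -0.3598  0.003 ] [201. 426.]
scene drain_top 0.43 [ 0.4901 -0.1137  0.117 ] [228. 254.]
scene bottle 0.94 [ 0.6162 -0.3556  0.0015] [204. 426.]
scene bottle 0.71 [ 0.5136 -0.0213  0.1204] [267. 228.]
scene cup 0.92 [0.4669 0.2381 0.0017] [314. 200.]
scene cup 0.73 [ 0.5219 -0.0462  0.0022] [267. 279.]
scene stopper 0.73 [ 0.6058 -0.1037  0.0891] [284. 284.]
[[ 0.87  0.35 -0.36  0.92]
 [ 0.5  -0.58  0.64 -0.53]
 [ 0.02 -0.74 -0.67  0.69]
 [ 0.    0.    0.    1.  ]]
```

View pics/top0.png

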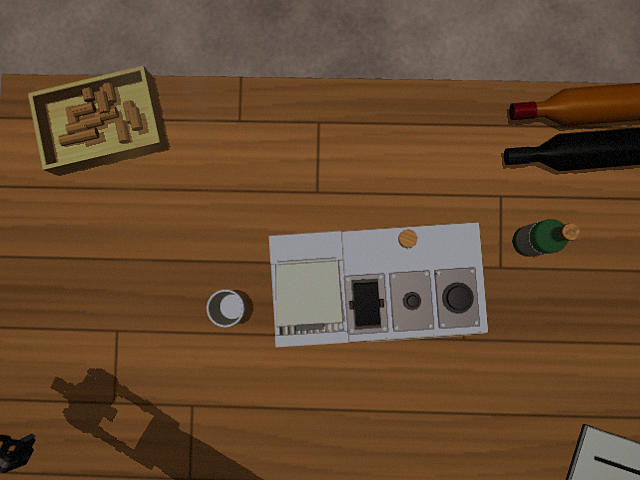

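View pics/scene0.png

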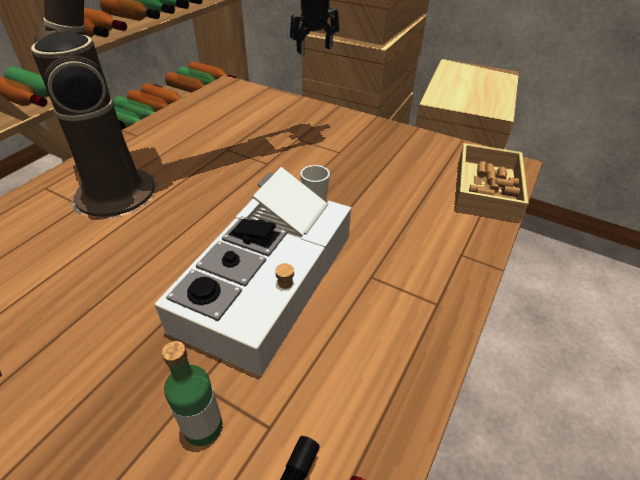

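The top view shows the hatch ajar at px (309,293), the rocker at (367,302), the small button at (412,300), the large button at (458,297) and the stopper at (408,239). The scene view agrees. Next I'll refine the unit pose from both fixed cameras, using masks.

```bash
cat > fit.py <<'E'
from h import *
from scipy.optimize import least_squares
P={"unit":(0,0,0),"hatch_hinge":(50,131,83),"start_top":(-35,-145,116),"drain_top":(-35,-60,116)}
P["rocker_raised"]=(-5,25,123)
obs=[]
for n in ["top","scene"]:
    im,T=save(n,n+"1.png")
    for l,u in P.items():
        r=pinpoint(n,l)
        for d in r[:2]:
            p=(T@np.append(d["location"],1))[:3]
            if d["score"]>.35: obs.append((l,n,np.array(u)/1e3,p))
def w(v,u): return R.from_euler('z',v[2]).apply(u)+[v[0],v[1],0]
f=lambda v:np.concatenate([w(v,u)-p for _,_,u,p in obs])
s=least_squares(f,[.52,-.045,.08],loss="soft_l1",f_scale=.003).x
print(s)
for l,n,u,p in obs: print(l,n,((p-w(s,u))*1e3).round(1))
for l,u in P.items(): print(l,w(s,np.array(u)/1e3).round(4))
np.save("unit.npy",s)
for n in ["top","scene"]:
    im=cv2.imread("pics/"+n+"1.png");T=camT(n)
    for u in [(-105,-200,90),(-105,200,90),(105,200,90),(105,-200,90),(-35,-145,116),(-35,-60,116),(-5,25,123),(-35,25,112),(50,131,83)]:
        q=proj(n,w(s,np.array(u)/1e3),T);cv2.circle(im,tuple(int(round(a)) for a in q),2,(0,0,255),-1)
    c=(230,190) if n=="top" else (140,150)
    cv2.imwrite(f"pics/{n}1o.png",cv2.resize(im[c[1]:c[1]+220,c[0]:c[0]+270],None,fx=2.6,fy=2.6))
E
python3 fit.py
```

```text
[ 0.51957601 -0.05122042  0.09361219]
hatch_hinge top [ 1.7  0.3 -2.8]
hatch_hinge top [ -41.5 -111.7   40. ]
start_top top [ 0.8 -1.7  1.8]
drain_top top [ 1.2  2.1 -0.5]
rocker_raised top [ 2.9 -2.3 -2.6]
unit scene [3.6 5.3 0.2]
unit scene [ -20.4 -146.7  121.1]
hatch_hinge scene [-0.5  3.8  6. ]
start_top scene [-1.3  0.9  2.1]
drain_top scene [-2.9  0.6  3.1]
rocker_raised scene [ 2.6  0.9 -0.9]
unit [ 0.5196 -0.0512  0.    ]
hatch_hinge [0.5571 0.0839 0.083 ]
start_top [ 0.4983 -0.1989  0.116 ]
drain_top [ 0.4903 -0.1142  0.116 ]
rocker_raised [ 0.5123 -0.0268  0.123 ]
```

View pics/top1o.png

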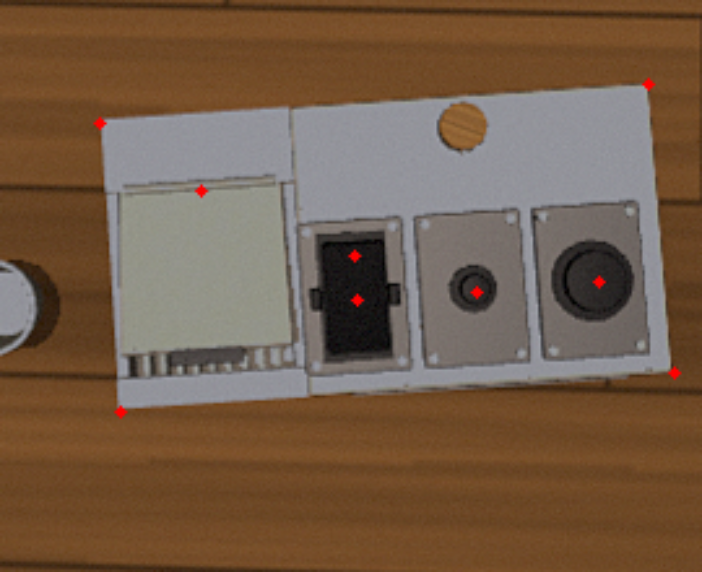

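View pics/scene1o.png

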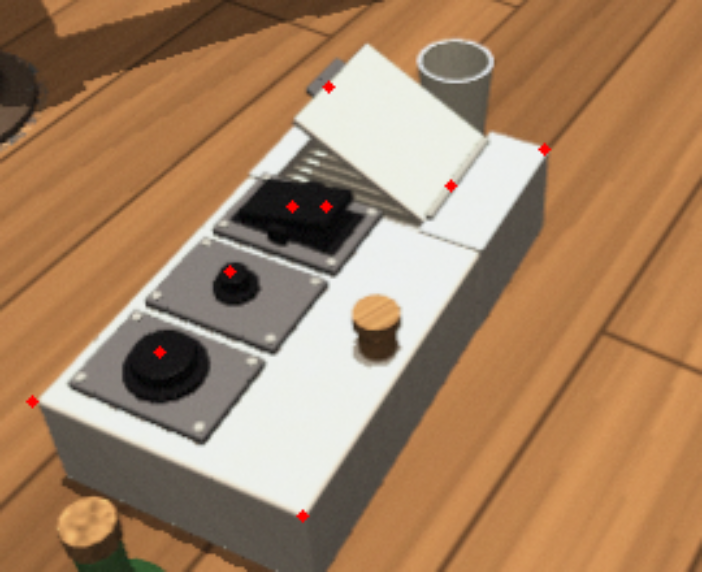

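Run:
```python
from h import *
s=np.load("unit.npy");T=toolT()
def sh(p,T=T): 
    d=T[:3,:3].T@(np.array(p)-T[:3,3]); return (d/.025).round(3)
w=lambda u:R.from_euler('z',s[2]).apply(np.array(u)/1e3)+[s[0],s[1],0]
e=w((-56,131,0));print(e,T[:3,3])
print("above hatch", sh([*e[:2],.2]), "down .15",sh([*e[:2],.15]))
print("turn about tool y", np.degrees(np.arctan2(T[1,0],T[0,0])-(s[2]+np.pi/2)))
print(get_obs()["time_s"])
```

```text
[0.45157591 0.07397138 0.        ] [0.2756957  0.56090871 0.23125715]
above hatch [-14.377   1.251 -14.905] down .15 [-14.377   3.251 -14.905]
turn about tool y -31.53592362428839
1.6
```

The overlay fits within about 2–3 mm, so I'll move above the hatch with the fingers closed.

```bash
python3 -m handwheel '[{"tx":-1.5,"tz":-1.5,"ty":0,"wy":-4,"grip":0},{"tx":-3.2,"tz":-3.3,"ty":0,"wy":-8,"grip":0},{"tx":-4.8,"tz":-5,"ty":0,"wy":-12,"grip":0},{"tx":-6.4,"tz":-6.6,"ty":0,"wy":-16,"grip":0},{"tx":-8,"tz":-8.3,"ty":0,"wy":-20,"grip":0},{"tx":-9.6,"tz":-10,"ty":0,"wy":-24,"grip":0},{"tx":-11.2,"tz":-11.6,"ty":0,"wy":-28,"grip":0},{"tx":-12.8,"tz":-13.3,"ty":0.4,"wy":-31.5,"grip":0},{"tx":-14.4,"tz":-14.9,"ty":1,"wy":-31.5,"grip":0},{"tx":-14.4,"tz":-14.9,"ty":1.2,"wy":-31.5,"grip":0},{"tx":-14.4,"tz":-14.9,"ty":1.2,"wy":-31.5,"grip":0}]'
python3 - <<'E'
from h import *
print(toolT().round(3))
for n in ["wrist","scene"]: 
    im,T=save(n,n+"2.png"); pts(n,T,["hatch_edge","rocker_raised"])
E
```

```text
[[ 0.441 -0.    -0.897  0.276]
 [ 0.897 -0.     0.441  0.561]
 [-0.    -1.     0.     0.231]
 [ 0.     0.     0.     1.   ]]
scene hatch_edge 0.94 [0.4707 0.075  0.1431] [276. 188.]
scene hatch_edge 0.68 [ 0.4972 -0.1958  0.1186] [201. 283.]schema error: expected keys wx, wy, wz, tx, ty, tz, grip
```

View pics/scene2.png

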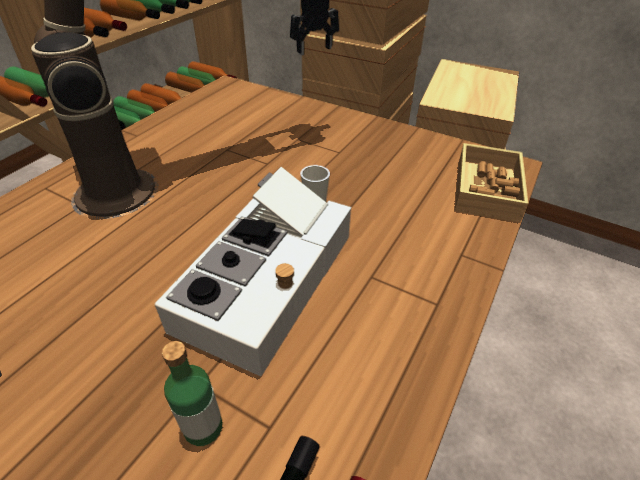

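View pics/wrist2.png

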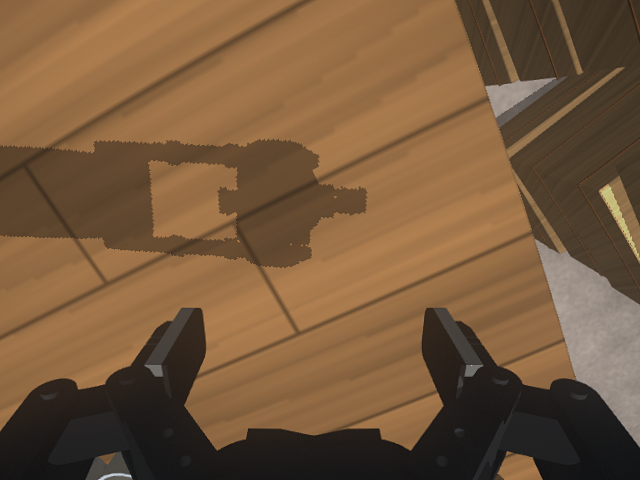

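The arm hasn't moved and the scene is unchanged. The move was refused because every row needs all seven keys.

```bash
python3 -m handwheel '[{"wx":0,"wz":0,"tx":-1.5,"tz":-1.5,"ty":0,"wy":-4,"grip":0},{"wx":0,"wz":0,"tx":-3.2,"tz":-3.3,"ty":0,"wy":-8,"grip":0},{"wx":0,"wz":0,"tx":-4.8,"tz":-5,"ty":0,"wy":-12,"grip":0},{"wx":0,"wz":0,"tx":-6.4,"tz":-6.6,"ty":0,"wy":-16,"grip":0},{"wx":0,"wz":0,"tx":-8,"tz":-8.3,"ty":0,"wy":-20,"grip":0},{"wx":0,"wz":0,"tx":-9.6,"tz":-10,"ty":0,"wy":-24,"grip":0},{"wx":0,"wz":0,"tx":-11.2,"tz":-11.6,"ty":0,"wy":-28,"grip":0},{"wx":0,"wz":0,"tx":-12.8,"tz":-13.3,"ty":0.4,"wy":-31.5,"grip":0},{"wx":0,"wz":0,"tx":-14.4,"tz":-14.9,"ty":1,"wy":-31.5,"grip":0},{"wx":0,"wz":0,"tx":-14.4,"tz":-14.9,"ty":1.2,"wy":-31.5,"grip":0},{"wx":0,"wz":0,"tx":-14.4,"tz":-14.9,"ty":1.2,"wy":-31.5,"grip":0}]'
python3 - <<'E'
from h import *
print(toolT().round(3))
for n in ["wrist","scene"]: 
    im,T=save(n,n+"3.png"); pts(n,T,["hatch_edge","rocker_raised"])
E
```

```text
time_s: 3.28
position: [0.4507, 0.0735, 0.2009]
orientation: [-1.163, -1.276, 1.277]
force: [0.5, -0.5, -0.4]
width: 0.001
[[-0.092 -0.001 -0.996  0.451]
 [ 0.996  0.001 -0.092  0.074]
 [ 0.001 -1.     0.001  0.201]
 [ 0.     0.     0.     1.   ]]
wrist hatch_edge 0.78 [0.4715 0.0735 0.1447] [313. 294.]
wrist rocker_raised 0.83 [ 0.5119 -0.0324  0.1234] [148. 320.]
scene rocker_raised 0.95 [ 0.5127 -0.0223  0.122 ] [266. 228.]
```

View pics/scene3.png

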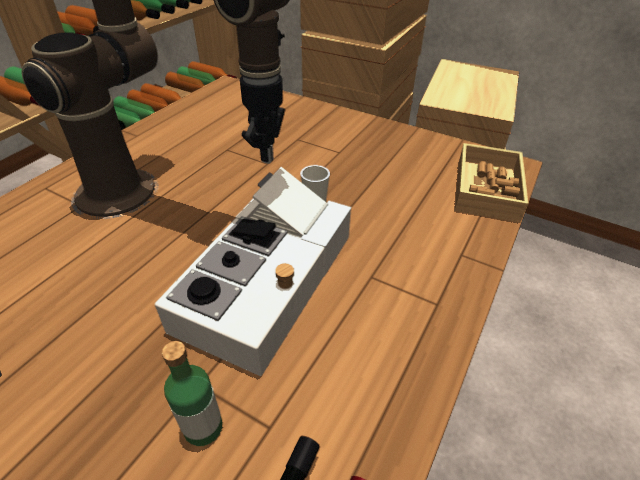

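View pics/wrist3.png

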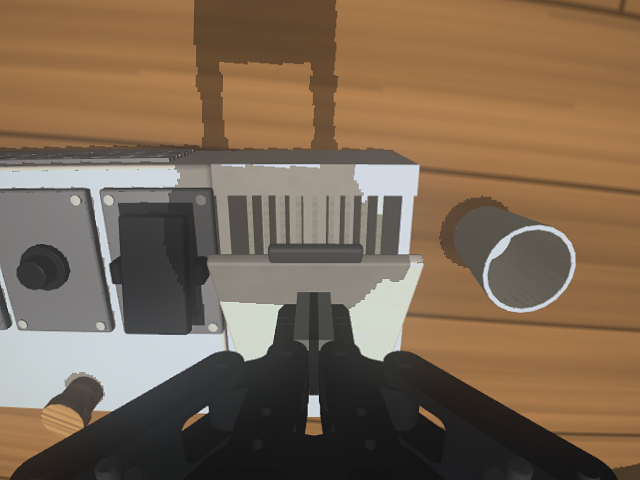

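```bash
python3 -m handwheel '[{"wx":0,"wy":0,"wz":0,"tx":0,"ty":0,"tz":-0.8,"grip":0},{"wx":0,"wy":0,"wz":0,"tx":0,"ty":1,"tz":-0.8,"grip":0},{"wx":0,"wy":0,"wz":0,"tx":0,"ty":1.6,"tz":-0.8,"grip":0},{"wx":0,"wy":0,"wz":0,"tx":0,"ty":2,"tz":-0.8,"grip":0},{"wx":0,"wy":0,"wz":0,"tx":0,"ty":2.4,"tz":-0.8,"grip":0},{"wx":0,"wy":0,"wz":0,"tx":0,"ty":2.8,"tz":-0.8,"grip":0},{"wx":0,"wy":0,"wz":0,"tx":0,"ty":3.2,"tz":-0.8,"grip":0},{"wx":0,"wy":0,"wz":0,"tx":0,"ty":3.6,"tz":-0.8,"grip":0},{"wx":0,"wy":0,"wz":0,"tx":0,"ty":3.9,"tz":-0.8,"grip":0},{"wx":0,"wy":0,"wz":0,"tx":0,"ty":4.1,"tz":-0.8,"grip":0},{"wx":0,"wy":0,"wz":0,"tx":0,"ty":4.2,"tz":-0.8,"grip":0}]'
```

```text
time_s: 4.95
position: [0.4708, 0.0754, 0.0958]
orientation: [-1.163, -1.277, 1.278]
force: [-1.4, 0.7, 1.0]
width: -0.002
```

```bash
python3 -m handwheel '[{"wx":0,"wy":0,"wz":0,"tx":0,"ty":0.1,"tz":0,"grip":0},{"wx":0,"wy":0,"wz":0,"tx":0,"ty":0.2,"tz":0,"grip":0},{"wx":0,"wy":0,"wz":0,"tx":0,"ty":0.25,"tz":0,"grip":0},{"wx":0,"wy":0,"wz":0,"tx":0,"ty":0.25,"tz":0,"grip":0}]'
```

```text
time_s: 5.45
position: [0.4713, 0.0754, 0.091]
orientation: [-1.164, -1.277, 1.278]
force: [-3.6, -0.8, 8.3]
width: 0.002
```

```bash
python3 -m handwheel '[{"wx":0,"wy":0,"wz":0,"tx":0,"ty":0.05,"tz":0,"grip":0},{"wx":0,"wy":0,"wz":0,"tx":0,"ty":0.05,"tz":0,"grip":0}]'
python3 -m handwheel '[{"wx":0,"wy":0,"wz":0,"tx":0,"ty":-0.4,"tz":0,"grip":0},{"wx":0,"wy":0,"wz":0,"tx":0,"ty":-1.5,"tz":0,"grip":0},{"wx":0,"wy":0,"wz":0,"tx":-1,"ty":-3,"tz":0,"grip":0},{"wx":0,"wy":0,"wz":0,"tx":-3.2,"ty":-3,"tz":0,"grip":0},{"wx":0,"wy":0,"wz":0,"tx":-3.2,"ty":-3,"tz":0,"grip":0}]'
python3 - <<'E'
from h import *
for n in ["wrist","scene","top"]: 
    im,T=save(n,n+"4.png"); pts(n,T,["hatch_edge","rocker_raised","start_top"])
im=cv2.imread("pics/scene4.png")[130:350,140:410]; cv2.imwrite("pics/scene4c.png",cv2.resize(im,None,fx=2.6,fy=2.6))
T=toolT();print(T[:3,3])
s=np.load("unit.npy")
for u in [(-1,25,0)]:
    p=R.from_euler('z',s[2]).apply(np.array(u)/1e3)+[s[0],s[1],0]
    d=T[:3,:3].T@(p-T[:3,3]);print(p,(d/.025).round(3))
E
```

```text
time_s: 5.7
position: [0.4713, 0.0754, 0.0909]
orientation: [-1.163, -1.277, 1.278]
force: [-6.1, -0.9, 15.8]
width: 0.005
time_s: 6.32
position: [0.4799, -0.0071, 0.1649]
orientation: [-1.169, -1.276, 1.274]
force: [-0.9, 0.6, -0.7]
width: -0.0
wrist hatch_edge 0.89 [0.451  0.0718 0.0909] [455. 214.]
wrist rocker_raised 0.71 [ 0.5117 -0.0301  0.1242] [270. 321.]
scene hatch_edge 0.91 [0.4511 0.0765 0.0884] [270. 205.]
scene rocker_raised 0.9 [ 0.5141 -0.024   0.1232] [266. 228.]
scene start_top 0.72 [ 0.4985 -0.1983  0.1194] [201. 284.]
top hatch_edge 0.56 [0.452  0.0725 0.087 ] [311. 319.]
top rocker_raised 0.42 [ 0.5167 -0.0257  0.1203] [365. 286.]
top rocker_raised 0.35 [ 0.4998 -0.1999  0.1133] [460. 297.]
[ 0.47850459 -0.00383287  0.16367187]
[ 0.5162435  -0.02642336  0.        ] [-1.041  6.547 -1.419]
```

View pics/scene4c.png

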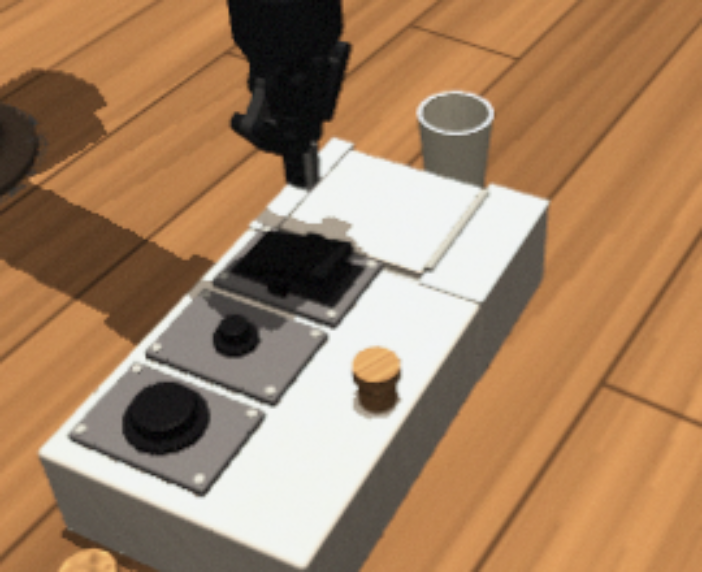

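View pics/wrist4.png

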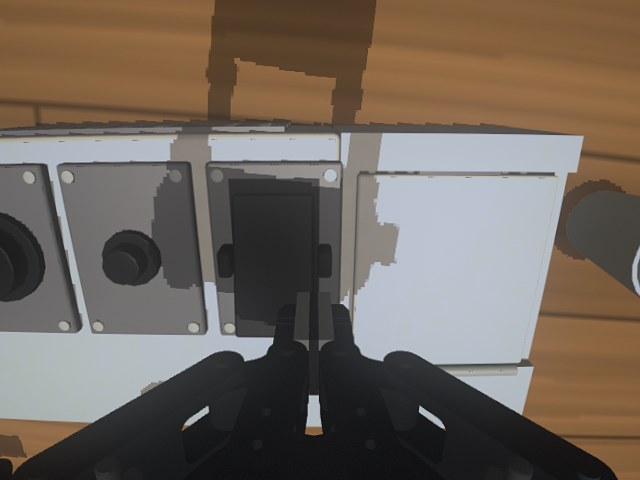

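Hatch is shut: the networks put its edge at 87–91 mm. Next is the rocker's raised end.

```bash
python3 -m handwheel '[{"wx":0,"wy":0,"wz":0,"tx":-0.5,"ty":0,"tz":-0.7,"grip":0},{"wx":0,"wy":0,"wz":0,"tx":-1,"ty":0,"tz":-1.4,"grip":0},{"wx":0,"wy":0,"wz":0,"tx":-1,"ty":0.6,"tz":-1.4,"grip":0},{"wx":0,"wy":0,"wz":0,"tx":-1,"ty":1.2,"tz":-1.4,"grip":0},{"wx":0,"wy":0,"wz":0,"tx":-1,"ty":1.4,"tz":-1.4,"grip":0},{"wx":0,"wy":0,"wz":0,"tx":-1,"ty":1.6,"tz":-1.4,"grip":0},{"wx":0,"wy":0,"wz":0,"tx":-1,"ty":1.75,"tz":-1.4,"grip":0},{"wx":0,"wy":0,"wz":0,"tx":-1,"ty":1.9,"tz":-1.4,"grip":0},{"wx":0,"wy":0,"wz":0,"tx":-1,"ty":2,"tz":-1.4,"grip":0},{"wx":0,"wy":0,"wz":0,"tx":-1,"ty":2,"tz":-1.4,"grip":0}]'
```

```text
time_s: 8.18
position: [0.5163, -0.026, 0.114]
orientation: [-1.165, -1.278, 1.277]
force: [0.6, 1.7, 0.4]
width: -0.001
```

```bash
python3 -m handwheel '[{"wx":0,"wy":0,"wz":0,"tx":0,"ty":0.06,"tz":0,"grip":0},{"wx":0,"wy":0,"wz":0,"tx":0,"ty":0.12,"tz":0,"grip":0},{"wx":0,"wy":0,"wz":0,"tx":0,"ty":0.12,"tz":0,"grip":0}]'
```

```text
time_s: 8.55
position: [0.5164, -0.026, 0.1114]
orientation: [-1.165, -1.278, 1.277]
force: [0.4, 1.1, 3.8]
width: -0.004
```

```bash
python3 -m handwheel '[{"wx":0,"wy":0,"wz":0,"tx":0,"ty":0.05,"tz":0,"grip":0},{"wx":0,"wy":0,"wz":0,"tx":0,"ty":0.08,"tz":0,"grip":0},{"wx":0,"wy":0,"wz":0,"tx":0,"ty":0.08,"tz":0,"grip":0}]'
```

```text
time_s: 8.93
position: [0.5165, -0.026, 0.1111]
orientation: [-1.165, -1.278, 1.277]
force: [-2.5, 2.0, 15.0]
width: -0.004
```

The rocker is at its stop (15 N, no further travel). I'll lift off and check it.

```bash
python3 -m handwheel '[{"wx":0,"wy":0,"wz":0,"tx":0,"ty":-0.4,"tz":0,"grip":0},{"wx":0,"wy":0,"wz":0,"tx":0,"ty":-1.5,"tz":0,"grip":0},{"wx":0,"wy":0,"wz":0,"tx":0,"ty":-2.5,"tz":0,"grip":0},{"wx":0,"wy":0,"wz":0,"tx":-2,"ty":-2.5,"tz":0.7,"grip":0},{"wx":0,"wy":0,"wz":0,"tx":-4,"ty":-2.5,"tz":1.4,"grip":0},{"wx":0,"wy":0,"wz":0,"tx":-4,"ty":-2.5,"tz":1.4,"grip":0},{"wx":0,"wy":0,"wz":0,"tx":-4,"ty":-2.5,"tz":1.4,"grip":0}]'
python3 - <<'E'
from h import *
for n in ["wrist","scene","top"]: 
    im,T=save(n,n+"5.png"); pts(n,T,["hatch_edge","rocker_raised","start_top","drain_top"])
im=cv2.imread("pics/scene5.png")[130:350,140:410]; cv2.imwrite("pics/scene5c.png",cv2.resize(im,None,fx=2.6,fy=2.6))
T=toolT();print(T[:3,3])
s=np.load("unit.npy")
for u in [(-35,-145,0)]:
    p=R.from_euler('z',s[2]).apply(np.array(u)/1e3)+[s[0],s[1],0]
    d=T[:3,:3].T@(p-T[:3,3]);print(p,(d/.025).round(3))
E
```

```text
time_s: 9.8
position: [0.4896, -0.1285, 0.1707]
orientation: [-1.163, -1.276, 1.276]
force: [-0.4, 1.2, -1.0]
width: 0.002
wrist rocker_raised 0.6 [ 0.5156 -0.0315  0.1104] [473. 311.]
wrist start_top 0.73 [ 0.5006 -0.2013  0.1199] [183. 271.]
wrist drain_top 0.96 [ 0.4904 -0.1119  0.1131] [346. 263.]
scene hatch_edge 0.92 [0.4524 0.0755 0.0925] [271. 204.]
scene rocker_raised 0.88 [ 0.5171 -0.0227  0.1109] [269. 233.]
scene start_top 0.73 [ 0.4971 -0.1972  0.1176] [201. 284.]
scene drain_top 0.58 [ 0.4889 -0.1108  0.117 ] [229. 252.]
top hatch_edge 0.78 [0.4526 0.0727 0.0884] [311. 319.]
top rocker_raised 0.95 [ 0.5192 -0.0296  0.1059] [367. 285.]
[ 0.49018281 -0.12873824  0.17130523]
[ 0.4982832  -0.19885719  0.        ] [-2.822  6.852 -0.062]
```

View pics/scene5c.png

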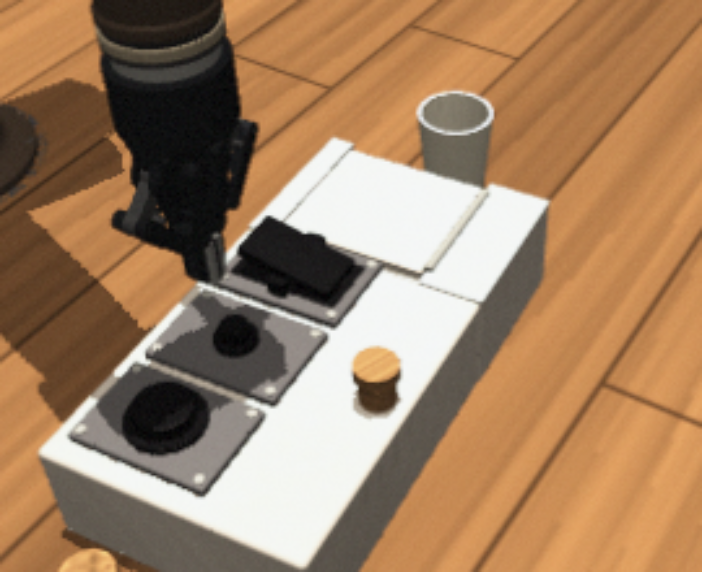

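View pics/wrist5.png

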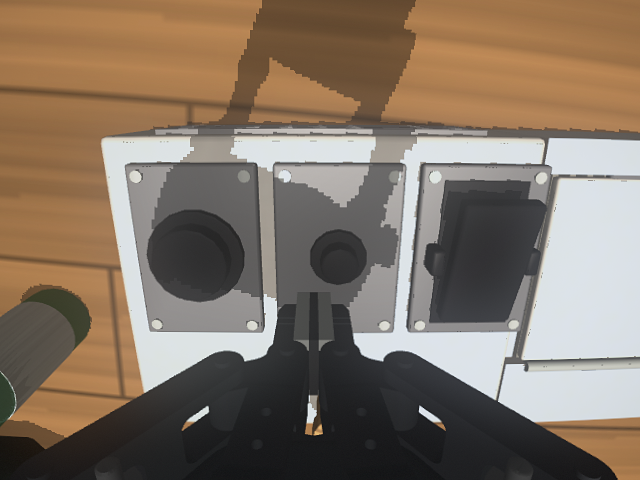

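The rocker has tipped over: its far end reads about 110 mm. Now the large button.

```bash
python3 -m handwheel '[{"wx":0,"wy":0,"wz":0,"tx":-1.4,"ty":0,"tz":0,"grip":0},{"wx":0,"wy":0,"wz":0,"tx":-2.8,"ty":0,"tz":0,"grip":0},{"wx":0,"wy":0,"wz":0,"tx":-2.8,"ty":0.8,"tz":0,"grip":0},{"wx":0,"wy":0,"wz":0,"tx":-2.8,"ty":1.6,"tz":0,"grip":0},{"wx":0,"wy":0,"wz":0,"tx":-2.8,"ty":2,"tz":0,"grip":0},{"wx":0,"wy":0,"wz":0,"tx":-2.8,"ty":2.2,"tz":0,"grip":0},{"wx":0,"wy":0,"wz":0,"tx":-2.8,"ty":2.35,"tz":0,"grip":0},{"wx":0,"wy":0,"wz":0,"tx":-2.8,"ty":2.5,"tz":0,"grip":0},{"wx":0,"wy":0,"wz":0,"tx":-2.8,"ty":2.6,"tz":0,"grip":0},{"wx":0,"wy":0,"wz":0,"tx":-2.8,"ty":2.6,"tz":0,"grip":0}]'
```

```text
time_s: 11.8
position: [0.4968, -0.1985, 0.108]
orientation: [-1.164, -1.277, 1.278]
force: [-4.7, 1.8, 9.8]
width: 0.0
```

```bash
python3 -m handwheel '[{"wx":0,"wy":0,"wz":0,"tx":0,"ty":0.06,"tz":0,"grip":0},{"wx":0,"wy":0,"wz":0,"tx":0,"ty":0.06,"tz":0,"grip":0}]'
python3 -m handwheel '[{"wx":0,"wy":0,"wz":0,"tx":0,"ty":-0.5,"tz":0,"grip":0},{"wx":0,"wy":0,"wz":0,"tx":0,"ty":-1.5,"tz":0,"grip":0},{"wx":0,"wy":0,"wz":0,"tx":0,"ty":-3,"tz":0,"grip":0},{"wx":0,"wy":0,"wz":0,"tx":0,"ty":-4,"tz":2,"grip":0},{"wx":0,"wy":0,"wz":0,"tx":0,"ty":-4,"tz":3,"grip":0},{"wx":0,"wy":0,"wz":0,"tx":0,"ty":-4,"tz":3,"grip":0},{"wx":0,"wy":0,"wz":0,"tx":0,"ty":-4,"tz":3,"grip":0}]'
python3 - <<'E'
from h import *
for n in ["wrist","scene","top"]: 
    im,T=save(n,n+"6.png"); pts(n,T,["hatch_edge","rocker_raised","start_top","drain_top","bottle","cup","stopper"])
E
```

```text
time_s: 12.05
position: [0.4969, -0.1985, 0.1078]
orientation: [-1.163, -1.277, 1.278]
force: [-6.8, 2.5, 18.1]
width: 0.0
time_s: 12.92
position: [0.4229, -0.2057, 0.205]
orientation: [-1.166, -1.278, 1.277]
force: [-0.7, -0.3, 0.6]
width: -0.001
wrist rocker_raised 0.78 [ 0.5141 -0.0307  0.1116] [535. 372.]
wrist drain_top 0.84 [ 0.4875 -0.1113  0.1138] [440. 336.]
wrist bottle 0.57 [ 0.6175 -0.3611 -0.0039] [158. 358.]
scene rocker_raised 0.74 [ 0.5162 -0.0244  0.1117] [268. 233.]
scene start_top 0.81 [ 0.497  -0.1979  0.118 ] [201. 284.]
scene drain_top 0.61 [ 0.4863 -0.1127  0.1161] [227. 253.]
scene bottle 0.66 [ 0.6171 -0.3588 -0.0017] [204. 428.]
scene cup 0.9 [0.4693 0.2349 0.0031] [314. 200.]
scene stopper 0.81 [ 0.603  -0.1045  0.0918] [282. 283.]
top hatch_edge 0.81 [0.4511 0.0739 0.0879] [310. 320.]
top rocker_raised 0.71 [ 0.5174 -0.0297  0.109 ] [367. 286.]
top rocker_raised 0.44 [ 0.6113 -0.1016  0.0909] [405. 237.]
top start_top 0.57 [ 0.5002 -0.1988  0.1143] [459. 297.]
top drain_top 0.59 [ 0.4929 -0.1128  0.1169] [412. 300.]
top drain_top 0.59 [ 0.5006 -0.1988  0.1146] [459. 297.]
top bottle 0.68 [ 0.616  -0.3582 -0.0044] [525. 241.]
top bottle 0.32 [ 0.6103 -0.1017  0.0919] [405. 237.]
top cup 0.84 [0.4686 0.2367 0.0035] [232. 306.]
top stopper 0.66 [ 0.6138 -0.0998  0.0916] [404. 235.]
```

View pics/scene6.png

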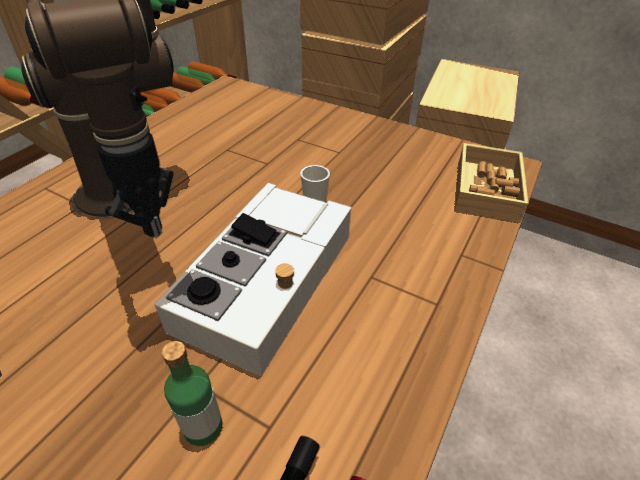

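View pics/wrist6.png

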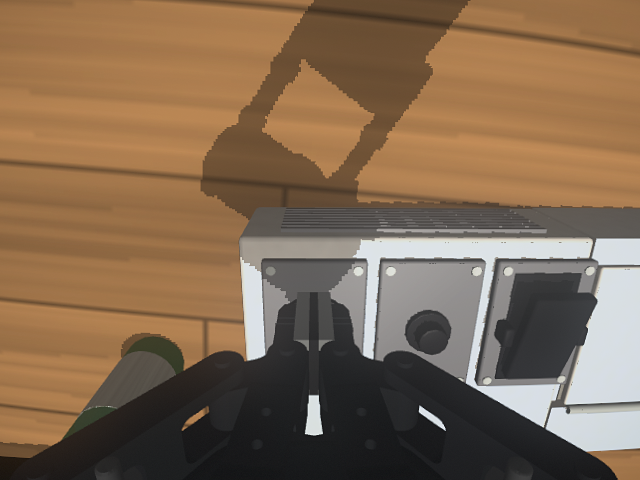

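The last pictures show the hatch shut, the rocker tipped over and the large button back out. The bottle (204,400), cup (314,182) and stopper (285,275) are where they were, and the arm is clear of everything.

```bash
python3 -c "
from workcell import *
print(get_obs()['time_s'],finish_job())"
```

```text
the job is handed in; nothing more can be done
14.125 None
```

The unit has been started again, in the order you asked, with closed fingertips, and the job was handed in at 14.1 s.

| Step | Where the fingertip stopped | Push there | Check afterwards |
|---|---|---|---|
| Hatch pushed shut | 91 mm | 16 N | edge point measured 87–92 mm (91 shut) |
| Rocker tipped over | 111 mm, against its stop | 15 N | raised point measured 106–112 mm (110 tipped) |
| Large button pressed | 108 mm, fully in | 18 N | top back at 114–118 mm (116 out) |

- **Left alone:** the small button was never touched. The bottle, cup and stopper were found where they stood, within the roughly 4 mm the measurements are good to. The arm ended clear of everything.
- **What went wrong:** my first move command was refused because its rows lacked some keys; nothing moved. The networks gave a few low-score false detections, which I ignored. Camera heights scattered by up to about 4 mm, so for the three end stops I relied on the fingertip height and the rise in force.

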